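# Stack the returned tray and scan it in

## Robot

A 7-joint arm with a two-finger parallel gripper is mounted at the origin on the work surface. World frame = base frame: x ahead of the robot, y to its left, z up, the work surface at z = 0. Lengths are in m, angles in rad, forces in N, time in s.
With the tool pointing down it reaches from about 0.425 to 0.875 m from the base axis. Payload 4.7 kg.
Tool frame: the origin (TCP) lies at the very end of the fingers, on their centre line; the grasp point (between the pads) lies 19 mm behind it; z points along the fingers, y is the line along which they close (so a half turn about z gives the same grasp; the last joint's range is limited). The gripper opens to 85 mm and grips with 20 to 120 N. Pads are 22 mm wide; open, the fingers measure 114 mm over their backs; the gripper's body (76 mm by 85 mm) begins 54 mm behind the grasp point. The pads swing forward as they close: fully open they stand 13 mm farther back than shut.
Start: joints at [1.288, 0.321, -0.07, 1.45, 0.023, 1.371, -0.057], TCP at [0.19, -0.622, 0.231] pointing down, gripper open.
Joint ranges: [-2.86, 2.86], [-0.3, 2.09], [-1.38, 1.24], [0.06, 2.45], [-1.56, 4.7], [0.09, 2.05], [-2.69, 2.69]. Speed limits (rad/s): [2.57, 2.57, 3.14, 3.14, 3.14, 3.14, 3.14].

## Interface

Orientations are given as a unit quaternion [x, y, z, w].
In Python, from bench import manip gives the robot as it stands.
- The arm moves only by the tool step_arm, never from a script. Its argument "commands" is a list of rows, each a list of 7 numbers: the gripper's target within -1 to 1 (shut at 1, half-way at 0, fully open at -1), then the shift along the tool's x, y, z in mm, then the turn, a rotation vector about the tool's x, y, z in degrees. In form: [[fingers, tx, ty, tz, ax, ay, az], ...]. A call has 1 to 8 rows; each row is the pose to reach, as a shift and turn from the pose commanded when the call began, along the tool's axes at that moment; what a row does not reach only later rows make up. A row lasts 1/10 s, in which the tool goes at most 50 mm and 8.59 degrees, less where a joint would pass 70% of its speed; a pose out of reach is approached as far as the arm can. A call with a gripper value outside its range is refused whole. The fingers move at their own pace and stop on an object; "force" is the grip in N (left out, the last holds). Time passes only in rows, so rows that repeat a pose let the fingers close. It gives the time, the measured TCP pose, the force, the opening and the grip force at its end, in the units of the state.
- manip.observe(): the state, without advancing time (a new reading comes with each control period).
- manip.camera(name): name is "scene" or "top" or "wrist"; returns a dict with "pixels" (384x512x3 uint8, red, green, blue), "fov_y" (degrees; the focal length in pixels is half the picture's height over the tangent of half this angle, whatever the lens; pixels are square), "cx", "cy" (the principal point, pixels), "cam_to_world" (4x4, takes a point from camera to world coordinates). Camera axes: x right, y down, z forward; pixel columns grow to the right and rows downward; lengths in m; the calibration is good to about 2 mm. A picture is of the moment at which its call begins. There is no depth.
- manip.job_done(): hands the job in; it is judged then, once.
The state is a dict: "time_s": time; "joint_positions": joint angles; "qd": joint speeds; "joint_torque": joint torques, N m; "ee_pos": TCP position; "orientation": TCP orientation; "contact_force": force on the tool from outside, world axes, zero at the start; "moment": the same for the moment, N m; "finger_gap": opening from 0.0 (shut) to 1.0 (fully open); "grasp_force": force on a finger pad.
Only numpy, scipy, OpenCV 4.12 (cv2) and the standard library are available. Lean on these libraries where they do the work, as an engineer would, in place of code of your own. Each camera call takes 0.05 s, during which the arm holds its last target. There are 200 camera calls.

## Task

Lower the empty tray, without dropping it, onto the tray of tubs so that its corner lugs sit fully down in the lower tray's sockets, and let go of it. Then scan the stack: squeeze the trigger of the clamped hand scanner fully home, hold it there for half a second and release it completely. Do not pull the trigger before the tray is seated, keep the lower tray where it stands and leave the other things on the table alone.

Things in the scene. Friction and masses are not known exactly. Their poses are not given: they have to be found in the camera images.
- upper_tray: The empty stacking tray, 190 mm along its x, 130 along y, 65 high, walls 5. Origin: centre of the plane of its four lug tips (table level), z up. Round tapered lugs 14 mm across, 10 long, point down at x +-80, y +-50 mm; 20 mm square sockets 14 deep open in the rim above them. Stands alone on the left (+y); 0.2 to 0.45 kg.
- web_top (a point): Middle of the top edge of the empty tray's cross web, 63 mm above the tray's origin: a wall 14 mm thick (x) and 120 mm long (y) through the tray's middle, to be pinched from above across x. The tray's floor lies 48 mm below this point; the rim stands 2 mm above it.
- lower_tray: The same tray in shape (half a turn makes no difference), but holding four white tubs with black lids, fixed, ending 14 mm below the rim; 0.85 kg, loose on the table in the middle, before the scanner's window. Lugs and sockets as on the empty tray. When that one is seated (its floor on this rim) its origin is 55 mm above this origin.
- scanner: Grey pistol-shaped scanner clamped upside down in a steel stand fixed on the right (-y). Origin: stand's middle at table level. The window looks along its own -x, roughly at the lower tray. Foot 120 x 90 mm. Head 78 mm wide with clamp, x -79 to +48 mm, top 105 mm up. A black fixed grip stands on it: x -5 to +25 mm, 30 mm wide in y, centred on y = 0, top 198 mm up.
- trigger (a joint): Angle of the grey trigger blade on the grip's window (-x) side: 0 = released, leaning out; 0.27 rad = home at its stop, upright. Hinged at its lower end (x -10 mm, 110 mm up, axis along the scanner's y); free end 184 mm up; 20 mm wide, 8 thick. Sprung: about 4 N at the pad starts it, 9 N brings it home.
- trigger_pad (a point): Middle of the trigger's outer face, 60 mm up the blade (168 mm above the table), moving with it. It lies 30 mm to -x of the scanner's origin released and 14 mm home; grip and trigger together are 55 mm across released, 39 mm home, squeezed from above along the scanner's x.
- grip_back (a point): Middle of the fixed grip's back face (+x side, opposite the trigger), 25 mm to +x of the scanner's origin, 168 mm above the table.
- pepper_mill: Bystander, to be left alone: turned dark wooden pepper mill, 157 mm tall, 56 mm across. Origin: centre of its underside.
- oil_bottle: Bystander, to be left alone: green glass bottle, 170 mm tall, 60 mm across. Origin: centre of its underside.
- spice_jar: Bystander, to be left alone: glass jar with a steel cap, 90 mm tall, 66 mm across. Origin: centre of its underside.
- steel_bowl: Bystander, to be left alone: steel bowl, 110 mm across, 50 mm tall. Origin: centre of its underside.
- paper_roll: Bystander, to be left alone: upright white paper roll, 80 mm across, 70 mm tall. Origin: centre of its underside.
- tape_dispenser: Bystander, to be left alone: red desk tape dispenser, 150 mm long, 55 mm wide, 85 mm tall. Origin: centre of its underside.
Mind the look-alikes: they are no part of the job. What is shaped like the scanner but blue or yellow is not meant.

How it is judged:
On the way, in this order (a step that is already met when the one before it is completed fails the run):
1. the empty tray is seated on the tray of tubs and let go (z of upper_tray in the frame of lower_tray between 0.05 and 0.0585 m and horizontal distance between upper_tray and lower_tray below 0.007 m and angle between the x axis of upper_tray and the x axis of lower_tray, either way round below 0.07 rad and angle between upper_tray's own z axis and vertical below 0.06 rad and contact force between the fingers and upper_tray below 0.5 N), for 0.2 s.
2. the trigger is squeezed home and held (value of joint trigger above 0.22 rad), for 0.25 s.
3. the trigger is released (value of joint trigger below 0.04 rad), for 0.2 s.
At the end, for the whole second after the job is handed in: The empty tray rests seated on the tray of tubs (its origin 50 to 58.5 mm above the lower one's, centred within 7 mm, turned within 0.07 rad or half a turn, level within 0.06 rad), at rest; the trigger is back out (under 0.04 rad); the lower tray is within 30 mm of its start (z of upper_tray in the frame of lower_tray between 0.05 and 0.0585 m and horizontal distance between upper_tray and lower_tray below 0.007 m and angle between the x axis of upper_tray and the x axis of lower_tray, either way round below 0.07 rad and angle between upper_tray's own z axis and vertical below 0.06 rad and linear speed of upper_tray below 0.02 m/s and value of joint trigger below 0.04 rad and distance of lower_tray from where it was at the start of the episode below 0.03 m); the robot touches nothing.
It fails at once if the trigger is pulled halfway or more while the tray is not seated (value of joint trigger above 0.135 rad and not (z of upper_tray in the frame of lower_tray between 0.05 and 0.0585 m and horizontal distance between upper_tray and lower_tray below 0.007 m and angle between the x axis of upper_tray and the x axis of lower_tray, either way round below 0.07 rad and angle between upper_tray's own z axis and vertical below 0.06 rad)).
It fails at once if the empty tray is dropped (falls faster than 0.5 m/s out of the fingers) (linear speed of upper_tray above 0.5 m/s and contact force between the fingers and upper_tray below 0.2 N).
It fails at once if the lower tray is shoved more than 40 mm (distance of lower_tray from where it was at the start of the episode above 0.04 m).
It fails at once if a bystander is moved more than 40 mm (distance of any of pepper_mill, oil_bottle, spice_jar, steel_bowl, paper_roll, tape_dispenser from where it was at the start of the episode above 0.04 m).
It also fails if it takes over 54 s, if anything falls off the work surface, if the arm or the gripper's body presses on something with over 40 N, if the wrist force passes 120 N, or if a joint passes its speed limit or range.

## Working session

There is one attempt and no reset: what is moved stays moved. The work goes in short steps, Python scripts to look and compute and a tool call to move; the robot and the scene stay as the last step left them, time stands still between calls to the robot, and variables do not carry over. Pictures are saved under pics/ and viewed, at most 10 in all, crops included, and the job is handed in when it is done.

Besides the shell and the picture viewer there is one more tool, called after "Request:" as name(argument=value, ...), one argument or row to a line, values as JSON. step_arm: Moves the arm, as the interface text tells. Its arguments: {"type":"object","properties":{"commands":{"type":"array"},"force":{"type":"number"}},"required":["commands"]}

```bash
mkdir -p pics; cat > h.py <<'E'
import numpy as np, cv2, pickle
from bench import manip
def snap(n,tag):
    c=manip.camera(n); pickle.dump(c,open(f'pics/{tag}.pkl','wb'))
    cv2.imwrite(f'pics/{tag}.png',c['pixels'][:,:,::-1]); return c
def load(tag): return pickle.load(open(f'pics/{tag}.pkl','rb'))
def f(c): return c['pixels'].shape[0]/2/np.tan(np.radians(c['fov_y'])/2)
def at(c,u,v,z):
    T=np.array(c['cam_to_world']); d=T[:3,:3]@np.array([(u-c['cx'])/f(c),(v-c['cy'])/f(c),1]); o=T[:3,3]
    return o+d*(z-o[2])/d[2]
def proj(c,p):
    T=np.array(c['cam_to_world']); q=T[:3,:3].T@(np.array(p)-T[:3,3]); return q[:2]/q[2]*f(c)+[c['cx'],c['cy']]
def crop(c,n,x0,y0,x1,y1,k):
    cv2.imwrite(f'pics/{n}.png',cv2.resize(c['pixels'][y0:y1,x0:x1,::-1],None,fx=k,fy=k,interpolation=cv2.INTER_CUBIC))
E
python3 - <<'E'
from h import *
a=snap('top','top0');b=snap('scene','scene0')
cv2.imwrite('pics/top0b.png',cv2.resize(a['pixels'][:,:,::-1],(800,600),interpolation=cv2.INTER_CUBIC))
for c in(a,b):print(c['fov_y'],c['cx'],c['cy'],np.round(c['cam_to_world'],3))
s=manip.observe();print(s)
E
```

```text
46.74263563543013 254.4851850295671 192.26815302648856 [[-0.019 -0.99   0.137  0.306]
 [-1.     0.02   0.009 -0.072]
 [-0.011 -0.136 -0.991  1.442]
 [ 0.     0.     0.     1.   ]]
57.54033837277061 253.12081858211303 191.83855102389725 [[ 0.133  0.847 -0.514  1.039]
 [ 0.991 -0.109  0.077 -0.161]
 [ 0.009 -0.52  -0.854  1.079]
 [ 0.     0.     0.     1.   ]]
{'time_s': 0.1, 'joint_positions': array([ 1.288122  ,  0.32176519, -0.07008907,  1.45160924,  0.02262498,
        1.37080028, -0.05688701]), 'qd': array([-0.00045041, -0.00097827,  0.00191298, -0.00323109,  0.00058802,
       -0.00194044, -0.00016848]), 'joint_torque': array([ 1.58349400e-05, -4.94875824e+01, -3.83910388e-01, -3.15211129e+01,
        1.31183752e-02,  7.32974469e-03,  1.93895609e-06]), 'ee_pos': array([ 0.18988352, -0.62111594,  0.23029409]), 'orientation': array([ 9.89006627e-01,  1.47868473e-01, -1.91331338e-04, -8.76958131e-04]), 'contact_force': array([-0.24826285,  0.26944788, -0.05911401]), 'moment': array([-0.04042524,  0.00118932,  0.03434929]), 'grasp_force': 0.0, 'finger_gap': 1.000632182930836}
```

View pics/top0b.png

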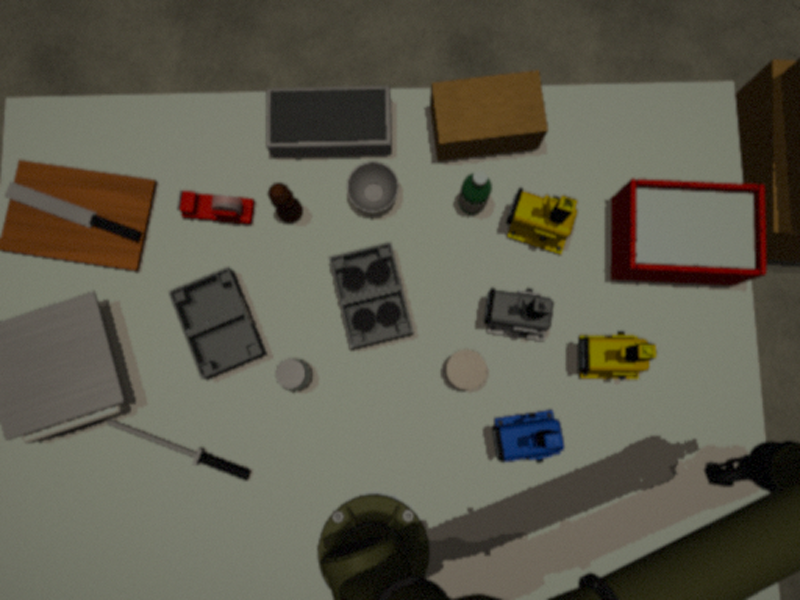

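View pics/scene0.png

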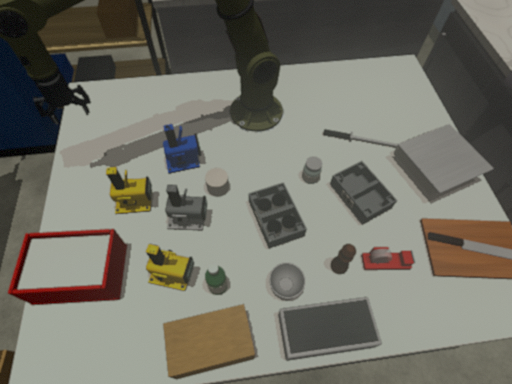

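The top picture (800 px version) shows the empty tray at about (218,323), the tray of tubs at (371,296) and the grey scanner at (520,314). Next I'll enlarge these for corner readings.

```bash
python3 - <<'E'
from h import *
c=load('top0')
crop(c,'c1',100,145,275,255,4.5)
crop(c,'c2',300,175,365,225,12)
E
```

```text
(no output)
```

View pics/c1.png

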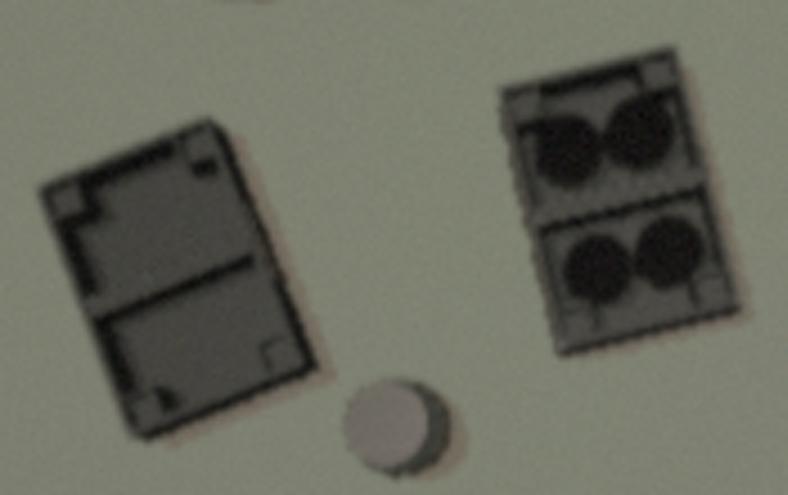

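View pics/c2.png

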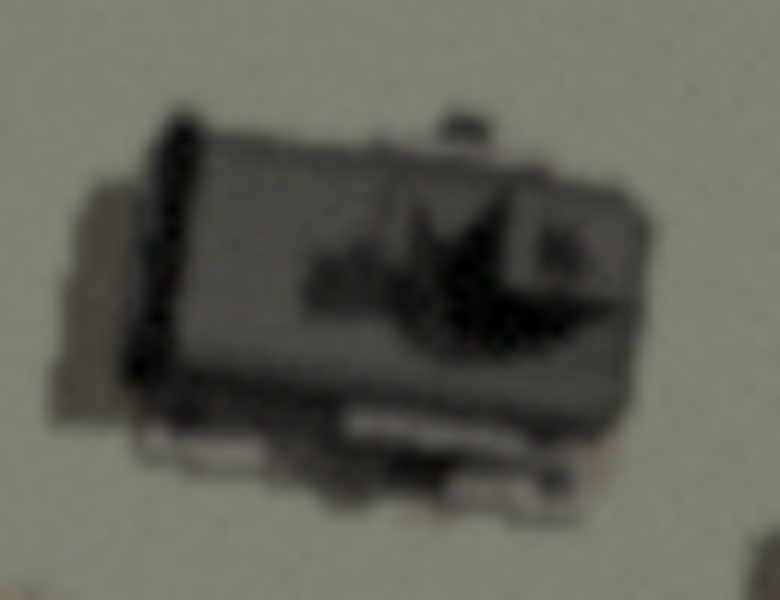

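The first crop gives the rim corners: empty tray (40,188), (210,122), (318,368), (142,438) and lower tray (500,88), (672,50), (740,312), (562,352). In the second crop the scanner head spans (185,125) to (610,425), with its window on the left.

```bash
cat >> h.py <<'E'
from scipy.optimize import least_squares
from scipy.spatial.transform import Rotation as R
def fit(c,px,model):
    "fit x,y,yaw of points model(Nx3) to pixels"
    px=np.array(px,float)
    g=at(c,*px.mean(0),np.mean([m[2] for m in model]))
    def pts(p):
        return [[p[0]+np.cos(p[2])*m[0]-np.sin(p[2])*m[1],p[1]+np.sin(p[2])*m[0]+np.cos(p[2])*m[1],m[2]] for m in model]
    best=min((least_squares(lambda p:(np.array([proj(c,q) for q in pts(p)])-px).ravel(),[g[0],g[1],y]) for y in (0,1.5,3,-1.5)),key=lambda r:r.cost)
    return best.x,np.sqrt(2*best.cost/len(px))
C=[[.095,.065,.065],[.095,-.065,.065],[-.095,-.065,.065],[-.095,.065,.065]]
def togo(xyz,yaw):
    "tool shift mm and turn deg to TCP target, tool down with closing axis (tool y) at yaw (mod pi)"
    s=manip.observe(); r=R.from_quat(s['orientation']); out=[]
    for k in(0,1):
        y=yaw+k*np.pi; Y=np.array([np.cos(y),np.sin(y),0]); Z=np.array([0,0,-1.]); 
        t=R.from_matrix(np.column_stack([np.cross(Y,Z),Y,Z])); out.append((r.inv()*t).as_rotvec(degrees=True))
    rv=min(out,key=np.linalg.norm)
    print('shift',np.round(r.inv().apply(np.array(xyz)-s['ee_pos'])*1000,1),'turn',np.round(rv,2),'alt',np.round(max(out,key=np.linalg.norm),1),'t',s['time_s'],'q7',s['joint_positions'][6])
E
python3 - <<'E'
from h import *
c=load('top0')
o=lambda L,k,x,y:[((a+.5)/k-.5+x,(b+.5)/k-.5+y) for a,b in L]
U=fit(c,o([(40,188),(210,122),(318,368),(142,438)],4.5,100,145),[C[1-i-1+0] for i in range(4)][::1]);print('up',U)
L=fit(c,o([(500,88),(672,50),(740,312),(562,352)],4.5,100,145),[C[-i] for i in range(4)]);print('lo',L)
# head corners: front-left(+y?),..
S=[(185,120),(640,195),(610,428),(140,385)]
for p in o(S,12,300,175): print(np.round(at(c,*p,.105),3))
for n,(u,v),z in [('paper',(466,371),.07),('bowl',(373,188),.05),('jar',(294,375),.09),('oil',(478,180),.17),('mill',(282,192),.157),('tape',(217,207),.05),('yel',(540,215),.1)]: print(n,np.round(at(c,u/1.5625,v/1.5625,z),3))
E
```

```text
up (array([0.46046217, 0.302387  , 1.2175725 ]), np.float64(51.225866905675794))
lo (array([ 0.50931433, -0.0058057 , -0.26509258]), np.float64(50.993286714532296))
[ 0.51  -0.244  0.105]
[ 0.488 -0.358  0.105]
[ 0.43  -0.348  0.105]
[ 0.443 -0.23   0.105]
paper [ 0.352 -0.191  0.07 ]
bowl [ 0.734 -0.013  0.05 ]
jar [0.35  0.144 0.09 ]
oil [ 0.708 -0.217  0.17 ]
mill [0.697 0.157 0.157]
tape [0.7   0.311 0.05 ]
yel [ 0.656 -0.345  0.1  ]
```

```bash
python3 - <<'E'
from h import *
c=load('top0')
o=lambda L,k,x,y:[((a+.5)/k-.5+x,(b+.5)/k-.5+y) for a,b in L]
U,e=fit(c,o([(40,188),(210,122),(318,368),(142,438)],4.5,100,145),C);print('up',U,e)
L,e=fit(c,o([(500,88),(672,50),(740,312),(562,352)],4.5,100,145),C);print('lo',L,e)
print(R.from_quat(manip.observe()['orientation']).as_matrix().round(3))
togo([U[0],U[1],.25],U[2])
w=snap('wrist','w0');print(np.round(w['cam_to_world'],3),w['fov_y'])
E
```

```text
up [0.45845999 0.3020362  0.39513983] 0.9531495348488987
lo [ 0.50729428 -0.00501099  0.21855616] 0.9574400275461871
[[ 0.956  0.292 -0.001]
 [ 0.292 -0.956  0.002]
 [-0.    -0.002 -1.   ]]
shift [ 526.8 -804.3  -18.3] turn [-8.000e-02  8.000e-02  8.437e+01] alt [ -0.1  -0.1 -95.6] t 0.1 q7 -0.056887005557396834
[[ 0.292 -0.912 -0.287  0.264]
 [-0.957 -0.279 -0.086 -0.599]
 [-0.002  0.3   -0.954  0.374]
 [ 0.     0.     0.     1.   ]] 63.73678728596768
```

Request:
step_arm(
  commands=[
    [-1,355,-102,-100,0,0,-33],
    [-1,355,-102,-100,0,0,-33],
    [-1,355,-102,-100,0,0,-33],
    [-1,355,-102,-100,0,0,-33],
    [-1,355,-102,-100,0,0,-33],
    [-1,355,-102,-100,0,0,-33],
    [-1,355,-102,-100,0,0,-33],
    [-1,355,-102,-100,0,0,-33],
  ],
)

```text
time_s: 0.95
ee_pos: [0.5032, -0.4167, 0.3321]
orientation: [0.905, 0.425, 0.001, -0.0]
contact_force: [0.5, 0.7, -0.4]
finger_gap: 0.999
grasp_force: 0.0
```

```bash
python3 - <<'E'
from h import *
snap('wrist','w1')
togo([.62,-.02,.33],0)
E
```

```text
shift [ 374.4 -162.2    5. ] turn [  0.29  -0.29 -39.34] alt [ -0.4  -0.4 140.7] t 1.0 q7 -0.11277304763680605
```

Request:
step_arm(
  commands=[
    [-1,374,-162,0,0,0,-39],
    [-1,374,-162,0,0,0,-39],
    [-1,374,-162,0,0,0,-39],
    [-1,374,-162,0,0,0,-39],
    [-1,374,-162,0,0,0,-39],
    [-1,374,-162,0,0,0,-39],
    [-1,374,-162,0,0,0,-39],
    [-1,374,-162,0,0,0,-39],
  ],
)

```text
time_s: 1.8
ee_pos: [0.6139, -0.0355, 0.3311]
orientation: [0.714, 0.701, -0.0, 0.0]
contact_force: [0.8, -0.2, -0.1]
finger_gap: 0.998
grasp_force: 0.0
```

```bash
python3 - <<'E'
from h import *
snap('wrist','w2')
togo([.4585,.302,.30],.395)
E
```

```text
shift [ 324.1 -157.8   33.3] turn [  0.15  -0.42 -22.88] alt [ -0.6  -0.2 157.1] t 1.85 q7 -0.12117292498611429
```

Request:
step_arm(
  commands=[
    [-1,324,-158,33,0,0,-23],
    [-1,324,-158,33,0,0,-23],
    [-1,324,-158,33,0,0,-23],
    [-1,324,-158,33,0,0,-23],
    [-1,324,-158,33,0,0,-23],
    [-1,324,-158,33,0,0,-23],
    [-1,324,-158,33,0,0,-23],
    [-1,324,-158,33,0,0,-23],
  ],
)

```text
time_s: 2.65
ee_pos: [0.4569, 0.2956, 0.2981]
orientation: [0.555, 0.832, 0.0, -0.001]
contact_force: [-0.9, 0.7, 0.2]
finger_gap: 1.001
grasp_force: 0.0
```

```bash
python3 - <<'E'
from h import *
c=snap('wrist','w3')
U=[.4585,.302,.395]
for m in C: 
  print(proj(c,[U[0]+np.cos(U[2])*m[0]-np.sin(U[2])*m[1],U[1]+np.sin(U[2])*m[0]+np.cos(U[2])*m[1],m[2]]).round(1))
b=load('w2')
cv2.imwrite('pics/w23.png',np.vstack([cv2.resize(x['pixels'][:,:,::-1],(400,300)) for x in (b,c)]))
cv2.imwrite('pics/w3b.png',cv2.resize(c['pixels'][:,:,::-1],(800,600),interpolation=cv2.INTER_CUBIC))
E
```

```text
[340.2 104.7]
[332.3 209.4]
[185.6 209.6]
[177.8 105. ]
```

View pics/w3b.png

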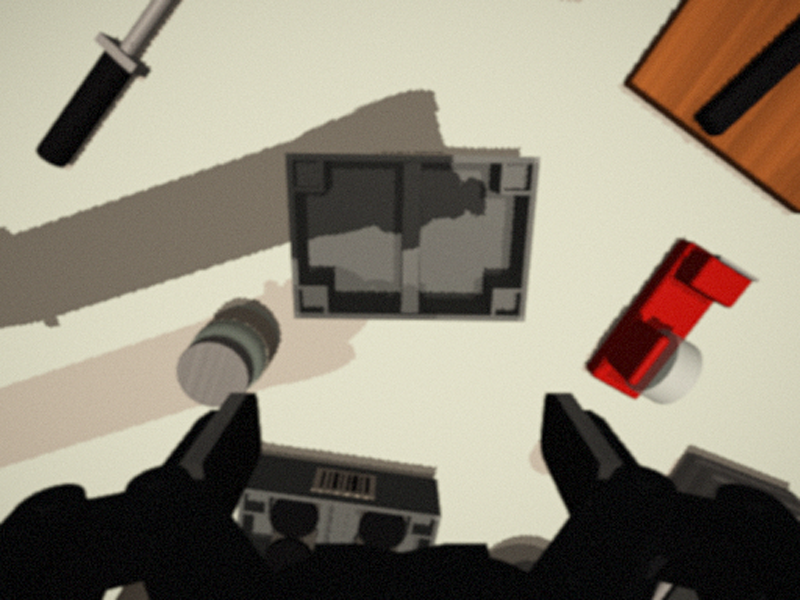

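The wrist view shows the empty tray's rim corners at (286,153), (539,158), (524,320), (296,317) on the 800 px scale. The shift from the prediction is about 5 px, so I'll refit.

```bash
python3 - <<'E'
from h import *
c=load('w3')
px=[((a+.5)/1.5625-.5,(b+.5)/1.5625-.5) for a,b in [(539,158),(524,320),(296,317),(286,153)]]
U,e=fit(c,px,C);print('up',U,e)
togo([U[0],U[1],.12],U[2])
togo([U[0],U[1],.063-.030],U[2])
E
```

```text
up [0.46048125 0.31019279 0.37882287] 1.0865362295209355
shift [ 12.7   8.6 178.1] turn [-0.03 -0.1   0.82] alt [   0.2   -0.  -179.2] t 2.7 q7 -0.31506397926119406
shift [ 12.6   8.6 265.1] turn [-0.03 -0.1   0.82] alt [   0.2   -0.  -179.2] t 2.7 q7 -0.31506397926119406
```

Request:
step_arm(
  commands=[
    [-1,13,9,110,0,0,0.8],
    [-1,13,9,110,0,0,0.8],
    [-1,13,9,110,0,0,0.8],
    [-1,13,9,110,0,0,0.8],
    [-1,13,9,110,0,0,0.8],
  ],
)

```text
time_s: 3.2
ee_pos: [0.4664, 0.305, 0.1902]
orientation: [0.565, 0.825, 0.001, 0.001]
contact_force: [0.2, 0.6, 1.6]
finger_gap: 1.001
grasp_force: 0.0
```

```bash
python3 - <<'E'
from h import *
c=snap('wrist','w4')
cv2.imwrite('pics/w4b.png',cv2.resize(c['pixels'][:,:,::-1],(800,600),interpolation=cv2.INTER_CUBIC))
E
```

```text
(no output)
```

View pics/w4b.png

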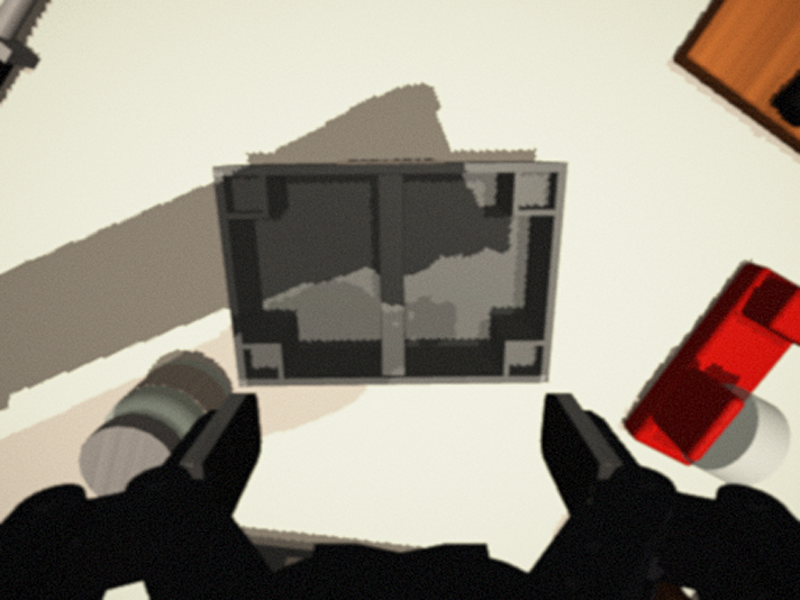

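The tray rim corners are at (215,167), (567,163), (549,381), (239,385). The web runs from (390,170) to (394,375).

```bash
python3 - <<'E'
from h import *
c=load('w4')
q=lambda L:[((a+.5)/1.5625-.5,(b+.5)/1.5625-.5) for a,b in L]
U,e=fit(c,q([(567,163),(549,381),(239,385),(215,167)]),C);print('up',U,e)
T=np.array(c['cam_to_world']);print(manip.observe()['ee_pos'])
r=R.from_quat(manip.observe()['orientation'])
print(r.inv().apply(T[:3,3]-manip.observe()['ee_pos']))
c0=load('top0');print(proj(c0,[U[0],U[1],.065]))
togo([U[0],U[1],.033],U[2])
E
```

```text
up [0.46059479 0.31005966 0.37868362] 1.2251991788220797
[0.46666121 0.30538749 0.19075042]
[ 0.07637322  0.00070178 -0.14273862]
[136.45088532 205.71514222]
shift [  6.5  -4.5 157.7] turn [ 0.2  -0.01 -0.56] alt [ -0.   -0.3 179.4] t 3.25 q7 -0.41469427288497823
```

Request:
step_arm(
  commands=[
    [-1,6.5,-4.5,50,0,0,-0.6],
    [-1,6.5,-4.5,100,0,0,-0.6],
    [-1,6.5,-4.5,130,0,0,-0.6],
    [-1,6.5,-4.5,150,0,0,-0.6],
    [-1,6.5,-4.5,158,0,0,-0.6],
    [-1,6.5,-4.5,158,0,0,-0.6],
    [-1,6.5,-4.5,158,0,0,-0.6],
  ],
)

```text
time_s: 3.95
ee_pos: [0.46, 0.3105, 0.0323]
orientation: [0.561, 0.828, 0.001, 0.001]
contact_force: [-0.1, -0.2, 0.6]
finger_gap: 1.004
grasp_force: 0.0
```

Request:
step_arm(
  commands=[
    [1,0,0,0,0,0,0],
    [1,0,0,0,0,0,0],
    [1,0,0,0,0,0,0],
    [1,0,0,0,0,0,0],
    [1,0,0,0,0,0,0],
    [1,0,0,0,0,0,0],
    [1,0,0,0,0,0,0],
    [1,0,0,0,0,0,0],
  ],
  force=80,
)

```text
time_s: 4.75
ee_pos: [0.4586, 0.3098, 0.0306]
orientation: [0.561, 0.828, 0.0, 0.0]
contact_force: [-1.2, -1.0, 4.6]
finger_gap: 0.155
grasp_force: 78.3
```

Request:
step_arm(
  commands=[
    [1,0,0,-10,0,0,0],
    [1,0,0,-30,0,0,0],
    [1,0,0,-60,0,0,0],
    [1,0,0,-95,0,0,0],
    [1,0,0,-130,0,0,0],
    [1,0,0,-160,0,0,0],
    [1,0,0,-180,0,0,0],
    [1,0,0,-180,0,0,0],
  ],
)

```text
time_s: 5.55
ee_pos: [0.4593, 0.3108, 0.213]
orientation: [0.561, 0.828, 0.002, 0.001]
contact_force: [1.0, 0.2, -3.3]
finger_gap: 0.154
grasp_force: 78.5
```

```bash
python3 - <<'E'
from h import *
c=load('w2') # where are lower tray corners there?
L=[.5073,-.005,.2186]
print([proj(c,[L[0]+np.cos(L[2])*m[0]-np.sin(L[2])*m[1],L[1]+np.sin(L[2])*m[0]+np.cos(L[2])*m[1],m[2]]).round(0) for m in C])
togo([.51,-.01,.25],.2186)
for t in ('w2',): cv2.imwrite('pics/w2b.png',cv2.resize(load(t)['pixels'][:,:,::-1],(800,600),interpolation=cv2.INTER_CUBIC))
E
```

```text
[array([231.,  67.]), array([256., 168.]), array([124., 199.]), array([ 87., 105.])]
shift [-316.7  -72.   -37.4] turn [ 0.27 -0.03  9.29] alt [ 1.000e-01  4.000e-01 -1.707e+02] t 5.55 q7 -0.4038121332058054
```

View pics/w2b.png

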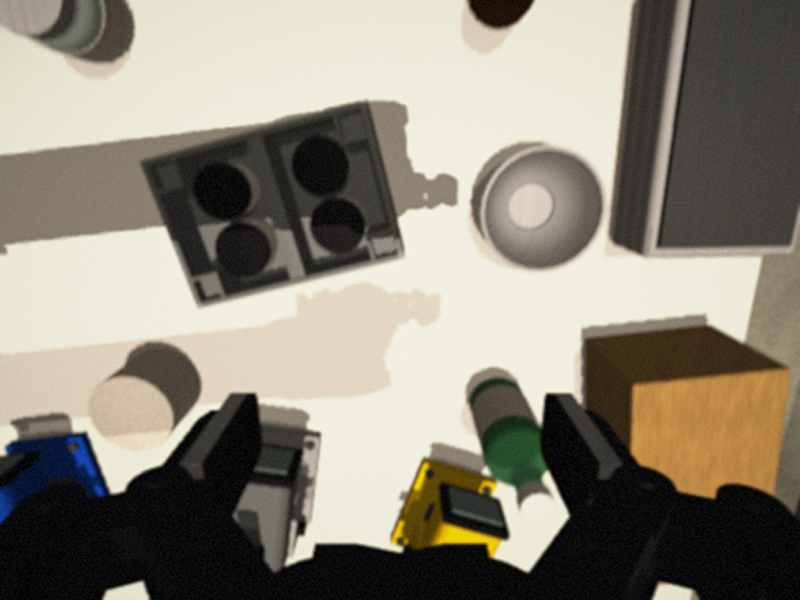

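The lower tray's rim corners are at (367,102), (403,255), (198,305), (141,159). The scanner's window end is near (285,445).

```bash
python3 - <<'E'
from h import *
c=load('w2')
q=lambda L:[((a+.5)/1.5625-.5,(b+.5)/1.5625-.5) for a,b in L]
px=q([(367,102),(403,255),(198,305),(141,159)])
L,e=fit(c,px,C);print('lo',L,e)
m=np.array(C)@np.array([[np.cos(L[2]),np.sin(L[2]),0],[-np.sin(L[2]),np.cos(L[2]),0],[0,0,1]])+[L[0],L[1],0]
print([(proj(c,p)-q_).round(1) for p,q_ in zip(m,px)])
togo([L[0],L[1],.213],L[2])
c1=snap('wrist','w5')
cv2.imwrite('pics/w15.png',np.vstack([cv2.resize(x['pixels'][:,:,::-1],(400,300),interpolation=cv2.INTER_AREA) for x in (load('w1'),c1)]))
E
```

```text
lo [ 0.51119059 -0.00083426  0.21550312] 1.6052381699489364
[array([-0.1, -1.8]), array([1.2, 1.9]), array([-0.6,  1.1]), array([-0.5, -0.5])]
shift [-308.6  -67.7   -0.4] turn [ 0.27 -0.04  9.47] alt [ 1.000e-01  4.000e-01 -1.705e+02] t 5.55 q7 -0.4038121332058054
```

View pics/w15.png

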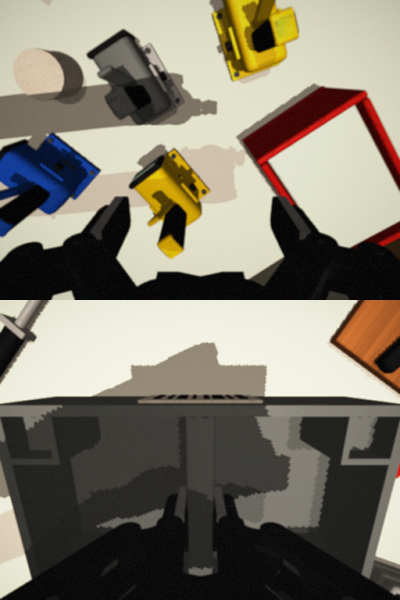

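In the lower half the tray hangs level in the grip. The upper half is an earlier view with the grey scanner at about (125,75). I'll refine both tray poses by fitting outline edges in several pictures.

```bash
cat >> h.py <<'E'
from scipy.optimize import minimize
from scipy.ndimage import map_coordinates
def xf(p,m):
    m=np.array(m,float); k,s=np.cos(p[2]),np.sin(p[2])
    return np.column_stack([p[0]+k*m[:,0]-s*m[:,1],p[1]+s*m[:,0]+k*m[:,1],m[:,2]])
def edgefit(c,p0,corners=C,sig=1.2):
    g=cv2.GaussianBlur(cv2.cvtColor(c['pixels'],cv2.COLOR_RGB2GRAY).astype(float),(0,0),sig)
    M=np.hypot(cv2.Sobel(g,cv2.CV_64F,1,0),cv2.Sobel(g,cv2.CV_64F,0,1)); M=np.minimum(M,np.percentile(M,97))
    t=np.linspace(.03,.97,60)[:,None]; A=np.array(corners)
    m=np.vstack([a+(b-a)*t for a,b in zip(A,np.roll(A,-1,0))])
    def cost(d):
        q=np.array([proj(c,x) for x in xf(np.array(p0)+d*[1,1,10],m)]); return -map_coordinates(M,q[:,::-1].T,order=1).mean()
    best=min((minimize(cost,np.zeros(3),method='Nelder-Mead',options=dict(initial_simplex=np.array([[0,0,0],[s,0,0],[0,s,0],[0,0,s*.5]]),xatol=1e-5,fatol=1e-3)) for s in (.005,-.005,.002)),key=lambda r:r.fun)
    return np.array(p0)+best.x*[1,1,10],best.fun
E
python3 - <<'E'
from h import *
U=[.4606,.3101,.3787];L=[.5112,-.0008,.2155]
for t,p in (('w3',U),('w4',U),('top0',U),('scene0',U),('w2',L),('top0',L),('scene0',L)):
    r=edgefit(load(t),p); print(t,r[0].round(4),round(r[1],1))
E
```

```text
w3 [0.4599 0.3102 0.3809] -164.0
w4 [0.4598 0.3102 0.3768] -175.2
top0 [0.4547 0.3073 0.3753] -100.2
scene0 [0.4602 0.3107 0.3707] -107.9
w2 [ 5.120e-01 -4.000e-04  2.333e-01] -180.5
top0 [ 0.5047 -0.0045  0.2234] -119.7
scene0 [ 0.5118 -0.0096  0.2125] -112.5
```

```bash
python3 - <<'E'
from h import *
togo([.537,-.113,.35],.226)
E
```

```text
shift [-421.8  -84.1 -139.2] turn [0.1  0.   8.86] alt [-0.000e+00  1.000e-01 -1.711e+02] t 5.6 q7 -0.40416016610877253
```

Request:
step_arm(
  commands=[
    [1,-15,-3,-20,0,0,0],
    [1,-45,-9,-45,0,0,1],
    [1,-83,-17,-65,0,0,2],
    [1,-125,-25,-85,0,0,3],
    [1,-167,-33,-100,0,0,4],
    [1,-210,-42,-115,0,0,5],
    [1,-253,-51,-125,0,0,6],
    [1,-296,-60,-134,0,0,7],
  ],
)

```text
time_s: 6.4
ee_pos: [0.5119, 0.0106, 0.3427]
orientation: [0.61, 0.792, -0.001, -0.001]
contact_force: [0.9, 0.2, -2.4]
finger_gap: 0.152
grasp_force: 78.5
```

```bash
python3 - <<'E'
from h import *
togo([.537,-.113,.35],.226)
E
```

```text
shift [-125.9   -7.3   -7.3] turn [-0.15 -0.03  1.81] alt [ 1.000e-01 -2.000e-01 -1.782e+02] t 6.4 q7 0.17790657403976043
```

Request:
step_arm(
  commands=[
    [1,-40,-2,-2,0,0,0.5],
    [1,-75,-4,-4,0,0,1],
    [1,-103,-6,-6,0,0,1.8],
    [1,-120,-7,-7,0,0,1.8],
    [1,-126,-7,-7,0,0,1.8],
    [1,-126,-7,-7,0,0,1.8],
    [1,-126,-7,-7,0,0,1.8],
  ],
)

```text
time_s: 7.1
ee_pos: [0.5381, -0.1086, 0.3512]
orientation: [0.621, 0.784, 0.0, -0.0]
contact_force: [1.1, 0.0, -2.8]
finger_gap: 0.149
grasp_force: 78.5
```

```bash
python3 - <<'E'
from h import *
c=snap('wrist','w6')
r=edgefit(c,[.511,-.001,.226]);print(r[0].round(4),r[1])
r=edgefit(c,[.5125,.001,.22],sig=.8);print(r[0].round(4),r[1])
# tray centre from top0 bias etc.; overlay
im=cv2.resize(c['pixels'][:,:,::-1],(800,600),interpolation=cv2.INTER_CUBIC)
P=np.array([proj(c,x) for x in xf(r[0],C)])*1.5625
cv2.polylines(im,[P.round().astype(int)],True,(0,255,0),1); cv2.imwrite('pics/w6b.png',im)
s=manip.observe();print(s['ee_pos'],s['contact_force'])
E
```

```text
[ 0.5108 -0.007   0.2294] -158.29195564560638
[ 0.5108 -0.0073  0.2292] -176.33108422988647
[ 0.53814705 -0.10858204  0.35143917] [ 0.10824253 -0.0292887  -3.01575534]
```

View pics/w6b.png

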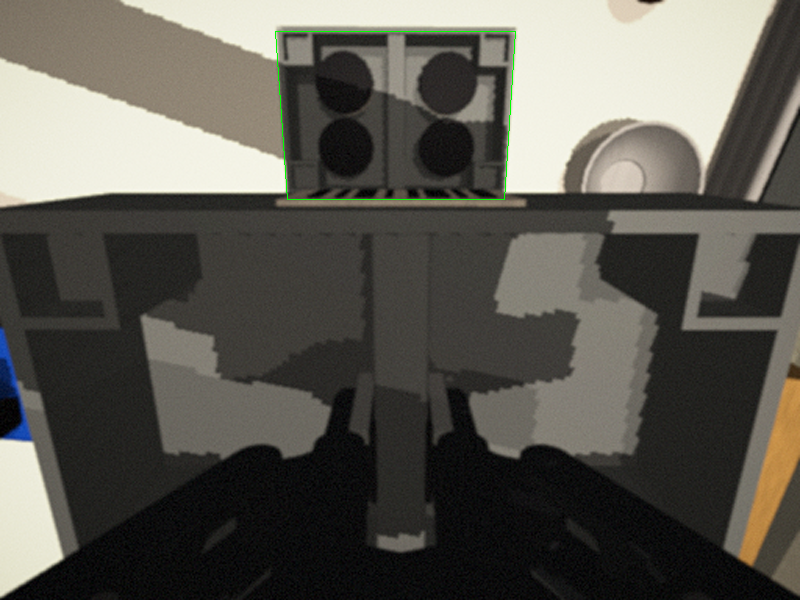

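The lower tray's top corners sit at (275,27) and (516,27). Its near edge is hidden behind the held tray, so I'll refit on the three visible edges only.

```bash
python3 - <<'E'
from h import *
c=load('w6')
import h
def ef(c,p0,sig):
    g=cv2.GaussianBlur(cv2.cvtColor(c['pixels'],cv2.COLOR_RGB2GRAY).astype(float),(0,0),sig)
    M=np.hypot(cv2.Sobel(g,cv2.CV_64F,1,0),cv2.Sobel(g,cv2.CV_64F,0,1)); M=np.minimum(M,np.percentile(M,97))
    t=np.linspace(.03,.97,60); A=[]
    for x in t: A+= [[-.095+.19*x,.065,.065]]
    for x in t[:50]: A+=[[-.095,.065-.09*x,.065],[.095,.065-.09*x,.065]]
    def cost(d):
        q=np.array([proj(c,x) for x in xf(np.array(p0)+d*[1,1,10],A)]); return -map_coordinates(M,q[:,::-1].T,order=1,mode='nearest').mean()
    b=min((minimize(cost,np.zeros(3),method='Nelder-Mead',options=dict(initial_simplex=np.array([[0,0,0],[s,0,0],[0,s,0],[0,0,s*.5]]))) for s in (.005,-.005,.002)),key=lambda r:r.fun)
    return np.array(p0)+b.x*[1,1,10],b.fun
for sig in(.8,1.2):
  for p in([.511,-.001,.226],[.511,-.004,.226]): r=ef(c,p,sig);print(r[0].round(4),r[1])
q=lambda L:[((a+.5)/1.5625-.5,(b+.5)/1.5625-.5) for a,b in L]
print(fit(c,q([(516,27),(275,27)]),[C[0],C[3]]))
U=[.4599,.3102,.378]
for t in('w3','w4'): print(ef(load(t),U,1)[0].round(4))
print(ef(load('w2'),[.511,-.001,.226],1)[0].round(4))
E
```

```text
[ 0.51   -0.0038  0.2261] -187.49708087403104
[ 0.51   -0.0038  0.2262] -187.49773152761307
[ 0.51   -0.0039  0.2247] -165.53865804224583
[ 0.51   -0.0039  0.2247] -165.53867013741223
(array([ 0.5102054 , -0.00411835,  0.22925526]), np.float64(0.15782648327362842))
[0.4599 0.31   0.3794]
[0.4597 0.3101 0.3737]
[ 0.5123 -0.0007  0.2389]
```

```bash
python3 - <<'E'
from h import *
togo([.5105,-.0022,.12],.227)
E
```

```text
shift [109.8  -2.7 231.5] turn [ 0.01 -0.03  0.2 ] alt [ 1.000e-01  0.000e+00 -1.798e+02] t 7.15 q7 0.33683948398320657
```

Request:
step_arm(
  commands=[
    [1,25,-1,10,0,0,0.2],
    [1,60,-2,40,0,0,0.2],
    [1,90,-2.7,80,0,0,0.2],
    [1,105,-2.7,125,0,0,0.2],
    [1,110,-2.7,168,0,0,0.2],
    [1,110,-2.7,203,0,0,0.2],
    [1,110,-2.7,224,0,0,0.2],
    [1,110,-2.7,231,0,0,0.2],
  ],
)

```text
time_s: 7.95
ee_pos: [0.5086, -0.0029, 0.1181]
orientation: [0.623, 0.782, -0.001, -0.002]
contact_force: [-1.0, 0.1, -2.3]
finger_gap: 0.149
grasp_force: 78.2
```

Request:
step_arm(
  commands=[
    [1,0,0,0,0,0,0],
    [1,0,0,0,0,0,0],
  ],
)

```text
time_s: 8.15
ee_pos: [0.5118, -0.0039, 0.1218]
orientation: [0.624, 0.782, 0.001, 0.001]
contact_force: [0.2, -0.2, -2.5]
finger_gap: 0.155
grasp_force: 78.3
```

```bash
python3 - <<'E'
from h import *
togo([.5105,-.0022,.0865],.227)
print(manip.observe()['contact_force'],manip.observe()['moment'])
a=snap('top','top1');b=snap('scene','scene1')
E
```

```text
shift [ 2.  -0.9 35.3] turn [ 0.14  0.05 -0.16] alt [ 1.000e-01 -2.000e-01  1.798e+02] t 8.15 q7 0.09224146839830033
[ 0.16440726 -0.24718134 -2.45036689] [0.0725053  0.01033592 0.04930358]
```

Request:
step_arm(
  commands=[
    [1,1.5,-0.5,10,0,0,0],
    [1,1.5,-0.5,18,0,0,0],
    [1,1.5,-0.5,22,0,0,0],
    [1,1.5,-0.5,24,0,0,0],
    [1,1.5,-0.5,26,0,0,0],
    [1,1.5,-0.5,28,0,0,0],
    [1,1.5,-0.5,28,0,0,0],
  ],
)

```text
time_s: 8.95
ee_pos: [0.5098, -0.0031, 0.0921]
orientation: [0.624, 0.782, -0.0, -0.0]
contact_force: [-0.4, 0.8, -2.6]
finger_gap: 0.155
grasp_force: 78.6
```

```bash
python3 - <<'E'
from h import *
togo([.5105,-.0022,.0865],.227)
s=manip.observe();print(s['ee_pos'],s['contact_force'],s['moment'])
E
```

```text
shift [0.7 0.9 5.6] turn [-0.02 -0.   -0.2 ] alt [ -0.    0.  179.8] t 8.95 q7 0.0677513081549931
[ 0.50978971 -0.00312368  0.09211393] [-0.39451992  0.8139006  -2.59713175] [-0.0118149  -0.00575575 -0.01461057]
```

Request:
step_arm(
  commands=[
    [1,0,0,2,0,0,0],
    [1,0,0,4,0,0,0],
    [1,0,0,5,0,0,0],
    [1,0,0,6,0,0,0],
    [1,0,0,6,0,0,0],
  ],
)

```text
time_s: 9.45
ee_pos: [0.5098, -0.0031, 0.0862]
orientation: [0.624, 0.782, -0.0, -0.0]
contact_force: [-0.8, -0.4, -3.5]
finger_gap: 0.148
grasp_force: 78.6
```

Request:
step_arm(
  commands=[
    [1,0,0,1,0,0,0],
    [1,0,0,2,0,0,0],
    [1,0,0,3,0,0,0],
    [1,0,0,3,0,0,0],
  ],
)

```text
time_s: 9.85
ee_pos: [0.5101, -0.0031, 0.0855]
orientation: [0.624, 0.782, -0.001, 0.0]
contact_force: [-7.2, -0.2, 13.2]
finger_gap: 0.153
grasp_force: 81.2
```

Contact came at the seated height, so I'll release.

Request:
step_arm(
  commands=[
    [-1,0,0,-2,0,0,0],
    [-1,0,0,-2,0,0,0],
    [-1,0,0,-2,0,0,0],
    [-1,0,0,-2,0,0,0],
    [-1,0,0,-2,0,0,0],
    [-1,0,0,-2,0,0,0],
    [-1,0,0,-2,0,0,0],
  ],
)

```text
time_s: 10.55
ee_pos: [0.5098, -0.0031, 0.0852]
orientation: [0.624, 0.782, -0.0, -0.0]
contact_force: [-0.7, 0.4, -1.1]
finger_gap: 1.003
grasp_force: 0.0
```

Request:
step_arm(
  commands=[
    [-1,0,0,-20,0,0,0],
    [-1,0,0,-60,0,0,0],
    [-1,0,0,-110,0,0,0],
    [-1,0,0,-160,0,0,0],
    [-1,0,0,-210,0,0,0],
    [-1,0,0,-230,0,0,0],
    [-1,0,0,-230,0,0,0],
  ],
)

```text
time_s: 11.25
ee_pos: [0.5117, -0.0028, 0.3192]
orientation: [0.624, 0.782, 0.002, 0.003]
contact_force: [1.0, 0.3, 0.2]
finger_gap: 0.998
grasp_force: 0.0
```

```bash
python3 - <<'E'
from h import *
snap('top','top2');snap('scene','scene2');c=snap('wrist','w7')
# stacked tray: rim at .065+.055
for z in(.12,.13): 
  r=edgefit(c,[.5105,-.003,.227],[[a,b,z] for a,b,_ in C]);print(z,r[0].round(4),r[1])
s=manip.observe();print(s['ee_pos'],s['contact_force'],s['finger_gap'])
im=[load(t)['pixels'][:,:,::-1] for t in('scene2','w7')]
a=cv2.resize(im[0][120:280,100:350],(400,256),interpolation=cv2.INTER_CUBIC)
b=cv2.resize(im[1],(400,300),interpolation=cv2.INTER_AREA)
d=cv2.resize(load('w1')['pixels'][20:184,80:260,::-1],(400,364),interpolation=cv2.INTER_CUBIC)
e=np.zeros((600,800,3),np.uint8);e[:256,:400]=a;e[260:560,:400]=b;e[:364,400:]=d;cv2.imwrite('pics/mix.png',e)
E
```

```text
0.12 [ 0.5105 -0.0023  0.2152] -176.39079641197455
0.13 [ 5.068e-01 -1.000e-04  2.227e-01] -134.62396771289744
[ 0.50927808 -0.00319016  0.3140227 ] [-0.07086872  0.05521103 -0.31897807] 0.9950426032628233
```

View pics/mix.png

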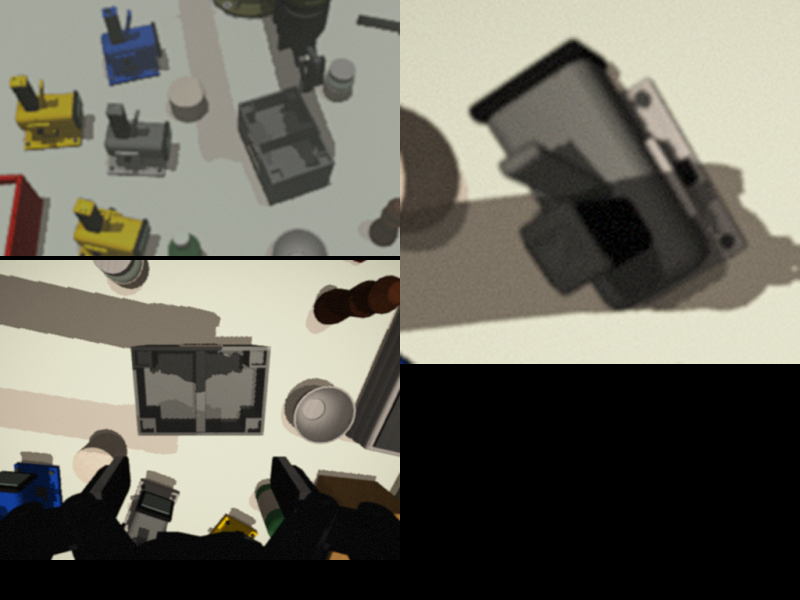

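The composite shows the stack sitting square, with no tilt or gap. The outline fit at rim height 0.120 m lands on (0.5105, -0.0023). In the right pane (w1 crop) the foot's edge corners are at (645,80) and (747,243). The grip top corners are at (522,230) and (567,293), and the window strip corners at (472,110) and (575,40).

```bash
python3 - <<'E'
from h import *
q=lambda L,k,x,y:[((a+.5)/k-.5+x,(b+.5)/k-.5+y) for a,b in L]
w=load('w1')
F=[[-.06,.045,.008],[.06,.045,.008]];G=[[-.005,-.015,.198],[.025,-.015,.198]]
pw=q([(245,80),(347,243)],400/180,80,20);pg=q([(122,230),(167,293)],400/180,80,20)
print('w1 foot',fit(w,pw,F));print('w1 grip',fit(w,pg,G));
S,e=fit(w,pw+pg,F+G);print('both',S,e)
for u,v in q([(72,110),(175,40)],400/180,80,20): 
    p=at(w,u,v,.105)-[S[0],S[1],0]; k,s=np.cos(S[2]),np.sin(S[2]); print('strip in scanner frame',(k*p[0]+s*p[1]).round(4),(-s*p[0]+k*p[1]).round(4))
t=load('top0')
pt=q([(135,465),(580,520)],12,300,175)
print('top foot',fit(t,pt,[[-.06,-.045,.008],[.06,-.045,.008]]))
E
```

```text
w1 foot (array([ 0.46626738, -0.30662486, -1.71106269]), np.float64(0.8767454778606883))
w1 grip (array([ 0.4721753 , -0.31165215, -1.71515742]), np.float64(0.43101164248555235))
both [ 0.47020138 -0.31028945  4.60946932] 2.9297801333257665
strip in scanner frame -0.0773 -0.0284
strip in scanner frame -0.0732 0.0346
top foot (array([ 0.46701138, -0.30558372, -1.71437425]), np.float64(0.013928473857512474))
```

```bash
python3 - <<'E'
from h import *
togo([.469,-.3135,.30],np.radians(81.8))
E
```

```text
shift [-293.7 -108.    14.1] turn [ -0.08  -0.09 -69.  ] alt [-1.00e-01  1.00e-01  1.11e+02] t 11.4 q7 0.1727752981522386
```

Request:
step_arm(
  commands=[
    [-1,-37,-13,0,0,0,-8],
    [-1,-75,-27,0,0,0,-16.5],
    [-1,-115,-42,2,0,0,-25],
    [-1,-155,-57,4,0,0,-33.5],
    [-1,-195,-72,6,0,0,-42],
    [-1,-235,-87,8,0,0,-50.5],
    [-1,-270,-100,11,0,0,-59],
    [-1,-294,-108,14,0,0,-67],
  ],
)

```text
time_s: 12.2
ee_pos: [0.4675, -0.3167, 0.2986]
orientation: [0.092, 0.996, 0.001, -0.002]
contact_force: [0.2, 0.2, -0.0]
finger_gap: 1.001
grasp_force: 0.0
```

Request:
step_arm(
  commands=[
    [-1,0,0,0,0,0,-2],
    [-1,0,0,0,0,0,-2],
    [-1,0,0,0,0,0,-2],
  ],
)

```text
time_s: 12.5
ee_pos: [0.4695, -0.3127, 0.2999]
orientation: [0.076, 0.997, 0.001, -0.001]
contact_force: [-0.3, 0.3, 0.6]
finger_gap: 1.0
grasp_force: 0.0
```

```bash
python3 - <<'E'
from h import *
c=snap('wrist','w8')
s=manip.observe();print(s['ee_pos'],s['joint_positions'].round(2))
S=np.array([.470,-.308,-1.713])
Gt=[[-.005,-.015,.198],[.025,-.015,.198],[.025,.015,.198],[-.005,.015,.198]]
Ft=[[a,b,.008] for a,b in((-.06,-.045),(.06,-.045),(.06,.045),(-.06,.045))]
print([proj(c,x).round(0) for x in xf(S,Gt)],[proj(c,x).round(0) for x in xf(S,Ft)])
for sg in(1,1.5,2): print(edgefit(c,S,Gt,sg),edgefit(c,S,Ft,sg))
E
```

```text
[ 0.4697541  -0.31266351  0.30042001] [ 0.91  0.14 -0.41  1.55  0.05  1.47  1.92]
[array([267., 177.]), array([230., 177.]), array([232., 212.]), array([267., 211.])] [array([302., 122.]), array([215., 123.]), array([218., 186.]), array([300., 185.])]
(array([ 0.4638149 , -0.3107483 , -1.72457887]), np.float64(-149.6387669746644)) (array([ 0.4806145 , -0.31094846, -1.76269452]), np.float64(-128.375638365954))
(array([ 0.46382516, -0.31067971, -1.72452856]), np.float64(-129.59332261204898)) (array([ 0.48064035, -0.31095339, -1.76270581]), np.float64(-110.88506987419389))
(array([ 0.4646186 , -0.31101792, -1.76139851]), np.float64(-113.5628898857392)) (array([ 0.48049806, -0.31092722, -1.76282359]), np.float64(-94.92186862834122))
```

```bash
python3 - <<'E'
from h import *
c=load('w8');g=cv2.GaussianBlur(cv2.cvtColor(c['pixels'],cv2.COLOR_RGB2GRAY),(0,0),.8)
for u in(237,243,249,255,261): print(u,'rows 110..250 by 3',g[110:250:3,u].tolist())
for v in(180,190,200,210): print(v,'cols 190..330 by 3',g[v,190:330:3].tolist())
E
```

```text
237 rows 110..250 by 3 [222, 222, 223, 157, 153, 141, 57, 114, 105, 37, 67, 76, 40, 34, 35, 19, 5, 6, 6, 7, 4, 5, 23, 33, 34, 34, 32, 32, 32, 32, 34, 55, 186, 224, 223, 223, 222, 223, 223, 223, 223, 223, 223, 222, 216, 106, 59]
243 rows 110..250 by 3 [221, 219, 198, 140, 143, 113, 50, 157, 150, 37, 47, 34, 35, 34, 34, 13, 7, 5, 6, 6, 4, 5, 22, 33, 33, 34, 32, 33, 31, 33, 39, 77, 185, 223, 224, 223, 223, 222, 223, 223, 223, 222, 223, 223, 223, 197, 65]
249 rows 110..250 by 3 [222, 221, 197, 166, 59, 52, 46, 151, 157, 35, 41, 46, 42, 35, 35, 14, 4, 7, 8, 5, 4, 6, 22, 35, 31, 32, 33, 32, 46, 35, 32, 38, 183, 224, 223, 223, 223, 223, 223, 224, 223, 224, 223, 223, 197, 117, 75]
255 rows 110..250 by 3 [222, 222, 223, 171, 41, 20, 22, 149, 153, 35, 40, 42, 34, 33, 36, 18, 3, 5, 8, 6, 6, 5, 21, 31, 32, 32, 32, 33, 33, 33, 32, 38, 185, 224, 223, 223, 223, 223, 223, 223, 222, 223, 222, 223, 211, 174, 131]
261 rows 110..250 by 3 [222, 219, 129, 96, 42, 14, 15, 68, 79, 31, 39, 38, 33, 36, 35, 33, 27, 21, 18, 15, 11, 11, 30, 33, 32, 34, 31, 31, 37, 38, 42, 101, 219, 223, 223, 224, 223, 222, 223, 
[... 295 characters left out ...]
2, 223, 223, 223, 223, 223, 223, 224, 210, 154, 110, 52, 33, 34, 31, 33, 32, 34, 36, 33, 33, 34, 33, 36, 84, 91, 91, 92, 83, 47, 29, 30, 31, 36, 85, 94, 95, 94, 95, 95, 95, 61, 19, 23, 161, 224]
200 cols 190..330 by 3 [223, 223, 223, 224, 223, 223, 223, 223, 223, 223, 223, 222, 129, 36, 35, 32, 34, 36, 38, 35, 33, 32, 31, 31, 78, 214, 223, 223, 223, 223, 223, 224, 223, 224, 224, 223, 223, 223, 223, 223, 223, 223, 223, 224, 223, 223, 222]
210 cols 190..330 by 3 [222, 223, 223, 222, 223, 222, 222, 224, 223, 223, 223, 223, 223, 223, 223, 222, 224, 223, 223, 224, 223, 222, 223, 223, 223, 223, 223, 224, 223, 223, 224, 223, 223, 223, 223, 223, 223, 223, 223, 223, 222, 223, 223, 222, 223, 223, 223]
```

```bash
python3 - <<'E'
from h import *
togo([.4665,-.307,.147],np.radians(81.8))
E
```

```text
shift [  3.9   5.  153.4] turn [ 0.05 -0.08 -0.51] alt [-1.000e-01 -1.000e-01  1.795e+02] t 12.55 q7 1.9159716159893514
```

Request:
step_arm(
  commands=[
    [-1,4,5,40,0,0,-0.5],
    [-1,4,5,70,0,0,-0.5],
    [-1,4,5,90,0,0,-0.5],
    [-1,4,5,108,0,0,-0.5],
    [-1,4,5,124,0,0,-0.5],
    [-1,4,5,140,0,0,-0.5],
    [-1,4,5,153,0,0,-0.5],
    [-1,4,5,153,0,0,-0.5],
  ],
)

```text
time_s: 13.35
ee_pos: [0.4655, -0.3068, 0.1464]
orientation: [0.071, 0.997, 0.001, -0.002]
contact_force: [-0.7, -0.4, -0.0]
finger_gap: 0.999
grasp_force: 0.0
```

Request:
step_arm(
  commands=[
    [-0.6,0,-5,0,0,0,0],
    [-0.6,0,-8,0,0,0,0],
    [-0.6,0,-9.5,0,0,0,0],
    [-0.6,0,-9.5,0,0,0,0],
  ],
  force=30,
)

```text
time_s: 13.75
ee_pos: [0.466, -0.317, 0.1492]
orientation: [0.072, 0.997, 0.0, 0.001]
contact_force: [1.1, 5.0, 2.2]
finger_gap: 0.798
grasp_force: 2.3
```

Request:
step_arm(
  commands=[
    [0.6,0,0,0,0,0,0],
    [0.6,0,0,0,0,0,0],
    [0.6,0,0,0,0,0,0],
    [0.6,0,0,0,0,0,0],
  ],
  force=30,
)

```text
time_s: 14.15
ee_pos: [0.4659, -0.3178, 0.1494]
orientation: [0.073, 0.997, -0.0, 0.001]
contact_force: [-0.0, 3.9, 4.8]
finger_gap: 0.444
grasp_force: 34.2
```

Request:
step_arm(
  commands=[
    [0.6,0,0,0,0,0,0],
    [0.6,0,0,0,0,0,0],
    [0.6,0,0,0,0,0,0],
    [0.6,0,0,0,0,0,0],
    [0.6,0,0,0,0,0,0],
    [0.6,0,0,0,0,0,0],
  ],
)

```text
time_s: 14.75
ee_pos: [0.4659, -0.3178, 0.1494]
orientation: [0.073, 0.997, -0.0, 0.001]
contact_force: [1.4, 2.2, 4.3]
finger_gap: 0.443
grasp_force: 34.2
```

Request:
step_arm(
  commands=[
    [-1,0,4,0,0,0,0],
    [-1,0,9,0,0,0,0],
    [-1,0,9.5,0,0,0,0],
    [-1,0,9.5,0,0,0,0],
    [-1,0,9.5,0,0,0,0],
    [-1,0,9.5,0,0,0,0],
  ],
)

```text
time_s: 15.35
ee_pos: [0.4663, -0.309, 0.1484]
orientation: [0.072, 0.997, -0.0, 0.0]
contact_force: [0.3, 0.3, -0.7]
finger_gap: 1.0
grasp_force: 0.0
```

Request:
step_arm(
  commands=[
    [-1,0,0,-20,0,0,0],
    [-1,0,0,-45,0,0,0],
    [-1,0,0,-75,0,0,0],
    [-1,0,0,-110,0,0,0],
    [-1,0,0,-140,0,0,0],
    [-1,0,0,-150,0,0,0],
    [-1,0,0,-150,0,0,0],
  ],
)

```text
time_s: 16.05
ee_pos: [0.4671, -0.3088, 0.2998]
orientation: [0.072, 0.997, -0.001, 0.001]
contact_force: [0.1, 0.2, 0.6]
finger_gap: 1.002
grasp_force: 0.0
```

```bash
python3 - <<'E'
from h import *
c=snap('top','top3');Cz=[[a,b,.12] for a,b,_ in C]
for t in('top2','top3'): print(edgefit(load(t),[.505,-.006,.225],Cz))
# trigger region change vs before (w8: same pose nearly)
w=snap('wrist','w9'); b=load('w8')
s=manip.observe();print(s['ee_pos'],s['contact_force'],s['time_s'])
g=lambda x:cv2.GaussianBlur(cv2.cvtColor(x['pixels'],cv2.COLOR_RGB2GRAY),(0,0),.8)
print(g(w)[180:205:8,255:330:3].tolist())
E
```

```text
(array([ 0.49920755, -0.00613243,  0.22590382]), np.float64(-55.29783995996744))
(array([ 0.51115888, -0.00176518,  0.21626719]), np.float64(-113.95124600978625))
[ 0.46594947 -0.3080972   0.29684346] [-0.3488829  -0.10314381 -0.64331051] 16.15
[[23, 48, 47, 29, 30, 30, 30, 29, 30, 29, 27, 38, 52, 54, 53, 56, 89, 97, 80, 60, 28, 8, 36, 203, 224], [33, 44, 108, 113, 91, 41, 30, 29, 29, 30, 32, 35, 96, 113, 112, 112, 113, 114, 111, 108, 39, 20, 82, 222, 223], [34, 49, 111, 111, 106, 114, 158, 139, 60, 35, 48, 54, 131, 140, 141, 136, 126, 126, 128, 94, 18, 21, 124, 224, 224], [42, 101, 223, 224, 224, 224, 225, 224, 224, 224, 224, 224, 224, 224, 224, 224, 223, 224, 224, 223, 225, 224, 224, 224, 223]]
```

```bash
python3 -c "
from bench import manip
print(manip.job_done())"
```

```text
the job is handed in; nothing more can be done
None
```

I seated the empty tray on the tray of tubs and let go. I then squeezed the scanner trigger home, held it for over half a second and released it, and handed the job in at about 16 s; no verdict came back.

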